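# Lock the cam-arm cap onto the sprayer manifold

### The arm

A 6-joint arm with a two-finger parallel gripper is mounted at the origin on the work surface. World frame = base frame: x ahead of the robot, y to its left, z up, the work surface at z = 0. Lengths are in mm, angles in rad, forces in N, time in s.
With the tool pointing down it reaches from about 300 to 875 mm from the base axis. Payload 4.2 kg.
Tool frame: the origin (TCP) lies on the mounting face of the last link; the fingertips stand 173 mm ahead of it and the grasp point (between the pads) lies 155 mm ahead of it (finger_overhang is the distance from the TCP to the fingertips, in mm); y points along the fingers, z is the direction in which the jaws open and shut, and the axes are right-handed (so a half turn about y gives the same grasp; the last joint's range is limited). The gripper opens to 85 mm and grips with 20 to 120 N. Pads are 22 mm wide; open, the fingers measure 114 mm over their backs; the gripper's body (76 mm by 85 mm) begins 54 mm behind the grasp point. The pads swing forward as they close: fully open they stand 13 mm farther back than shut.
Start: joints at [-1.22, 0.32, 1.565, -0, 1.257, -0.02], TCP at [208.356, -535.92, 404.738] pointing down, gripper open.
Joint ranges: [-3.11, 3.11], [-0.84, 2.01], [0.21, 2.61], [-1.34, 4.49], [0.05, 2.63], [-2.56, 2.56]. Speed limits (rad/s): [2.57, 2.57, 3.14, 3.14, 3.14, 3.14].

### API

Orientations are given as a rotation vector (axis times angle).
In Python, from plant import * gives the robot as it stands.
- The arm moves only by the tool move_arm, never from a script. Its argument "increments" is a list of rows, each a list of 6 numbers: the shift along the tool's x, y, z in mm, then the turn, a rotation vector about the tool's x, y, z in degrees. In form: [[x, y, z, rx, ry, rz], ...]. A call has 1 to 10 rows; each row is the pose to reach, as a shift and turn from the pose commanded when the call began, along the tool's axes at that moment; what a row does not reach only later rows make up. A row lasts 1/8 s, in which the tool goes at most 62.5 mm and 10.7 degrees, less where a joint would pass 70% of its speed; a pose out of reach is approached as far as the arm can. A call with a gripper value outside its range is refused whole. "fingers" is the closure in counts, from 0 (fully open) to 255 (shut), set as the call begins (left out, the last holds). The fingers move at their own pace and stop on an object; the grip force is fixed at half the most. Time passes only in rows, so rows that repeat a pose let the fingers close. It gives the time, the measured TCP pose, the force and the opening at its end, in the units of the state.
- state(): the state, without advancing time (a new reading comes with each control period).
- grab_frame(name): name is "scene" or "side" or "wrist"; returns a dict with "frame" (384x512x3 uint8, red, green, blue), "z_map" (384x512 float32, mm along the optical axis (not along the pixel's ray), 0 where there is no reading), "fx", "fy", "cx", "cy" (pixels), "k1" (the pictures are not rectified: a ray, as slopes to the right and down, at radius r is drawn at 1 + k1 r^2 times it, then the intrinsics apply), "position" and "attitude" of the camera in the world. Camera axes: x right, y up, looking along -z (the intrinsics and any distortion apply to the point x, -y, -z); pixel columns grow to the right and rows downward; lengths in mm; the calibration is good to about 2 mm. A picture is of the moment at which its call begins.
- job_done(): hands the job in, once; it reports no verdict.
The state is a dict: "clock": time; "joint_pos": joint angles; "dq": joint speeds; "joint_torque": joint torques, N m; "position": TCP position; "tool_rot": TCP orientation; "force": force on the tool from outside, world axes, zero at the start; "moment": the same for the moment, N m; "width": opening from 0.0 (shut) to 1.0 (fully open).
Only numpy, scipy, OpenCV 4.12 (cv2) and the standard library are available. Lean on these libraries where they do the work, as an engineer would, in place of code of your own. Each camera call takes 0.05 s, during which the arm holds its last target. There are 200 camera calls.

### The job

Close off the paint sprayer's valve block for storage: pick up the aluminium cap with the two red-tipped cam arms and set it, arms still raised, fully down over the upright brass adapter; press it down with about 20 N for a second so that its rubber seal beds in, and let it go. Then swing both cam arms down together, neither running far ahead of the other, until both are fully home and the cap is drawn tight and square. Never force it, leave the things around it alone, and let go.

Things in the scene. Friction and masses are not known exactly. Their poses are not given: they have to be found in the camera images.
- cap: The loose aluminium cap with its two arms, about 0.36 kg, standing mouth down: a round cup 48 mm across, 40 mm tall, bore 39 mm. Origin: centre of its mouth rim (lower edge); z up. On its +x and -x sides are parallel gripping flats 51 mm apart, 22 mm wide, from 3 to 39 mm above the mouth. The arms are on its +y and -y sides and swing in its y-z plane.
- cap_center (a point): On the cap's axis, 25 mm above the mouth: the height to grip it across its flats. Axes as cap.
- cap_mouth (a point): Centre of the cap's mouth rim, axes as cap. Inside, a sprung rubber seal waits 22.5 mm above the mouth; it starts to yield at about 8 N (the cap's weight included) and gives 1 mm for every 6 N more; pressing home with 20 N sinks it 2 mm, the cams later draw it 2.5 mm (23 N), and it is hard after 3.5 mm (29 N): beyond that the force climbs steeply.
- cam_a (a joint): Angle of the cam arm on the cap's +y side: 0 = raised, pointing outward 36 degrees above level; 0.63 = level; 2.2 = fully home, hanging straight down (end stop). The pivot is 24 mm from the cap's axis, 12 mm above the mouth. Stiff (about 0.11 N m), stays where it is left. From about 1.8 on, with the cap seated, it draws the cap down and moves harder.
- cam_b (a joint): Angle of the cam arm on the cap's -y side; as cam_a. At each pivot a cam swings under the adapter's lip from about 0.9 rad on; if the cap sits more than 4 mm higher than when resting on its seal, the cam strikes the lip instead and jams.
- cam_a_tip (a point): Near the red-tipped free end of the arm on the cap's +y side, 56 mm from its pivot. The arm is 14 mm wide and 6 mm thick; both arms home measure 54 mm across their outsides.
- cam_b_tip (a point): Near the red-tipped free end of the arm on the cap's -y side, 56 mm from its pivot.
- adapter_rim (a point): Centre of the top rim of the fixed upright brass adapter, 36 mm across, 4 mm chamfer at the top, 150 mm above the table. Groove from 9 to 28 mm below the rim; foot 38 mm across from 34 to 44 mm below it, then a 33 mm pipe. The cap's mouth is 22.5 mm below the rim when it rests on its seal, 25 mm when locked. The arms may point any way round. z up.
- manifold: The fixed blue valve block, 130 x 110 x 50 mm, that carries the adapter. Origin: on the table straight below adapter_rim. A round gauge 42 mm wide, its top 75 mm above the table, stands on it 53 mm from the adapter towards its own +x.
- spare: A smaller yellow plastic cap, 38 mm across, 36 mm tall, that is to be left alone. Origin: centre of its underside.
- wrench: A wrench 200 mm long lying on the table, to be left alone.
- offcut: A timber offcut 45 x 160 x 45 mm lying on the table, to be left alone. Origin: centre of its underside.
- tape: A green tape roll 90 mm across, 25 mm tall, to be left alone. Origin: centre of its underside.
- gasket: A black rubber gasket 44 mm across, 5 mm thick, to be left alone. Origin: centre of its underside.
- paint: A paint can 100 mm across, 120 mm tall, to be left alone. Origin: centre of its underside.
Things that resemble listed ones, but are neither listed nor needed, are in the scene too. What is shaped like the manifold but green or orange is not meant.

How it is judged (in metres and radians):
On the way, in this order (a step that is already met when the one before it is completed fails the run):
1. the cap is pressed down square on the adapter until its seal has given 1 mm, both arms still raised (horizontal distance between cap_mouth and adapter_rim below 0.006 m and angle between cap_mouth's own z axis and vertical below 0.1 rad and z of cap_mouth in the frame of adapter_rim below -0.0235 m and value of joint each of cam_a, cam_b below 0.6 rad), for 0.2 s.
2. both arms have been swung past level (value of joint each of cam_a, cam_b above 0.9 rad).
At the end, for the whole second after the job is handed in: Both cam arms within 0.2 rad of fully home (joint above 2.0), the cap drawn down on the adapter (mouth at least 23.8 mm below the rim), within 6 mm of its axis and upright within 0.1 rad, at rest and released (horizontal distance between cap_mouth and adapter_rim below 0.006 m and angle between cap_mouth's own z axis and vertical below 0.1 rad and z of cap_mouth in the frame of adapter_rim below -0.0238 m and value of joint each of cam_a, cam_b above 2 rad and linear speed of cap below 0.01 m/s); the robot touches nothing.
It fails at once if one arm is pulled well past level while the other is still above level ((value of joint cam_a above 1.45 rad and value of joint cam_b below 0.65 rad) or (value of joint cam_b above 1.45 rad and value of joint cam_a below 0.65 rad)).
It fails at once if the cap is pushed onto the valve block with more than 38 N while an arm is still raised (contact force between cap and manifold above 38 N and value of joint any of cam_a, cam_b below 0.6 rad).
It fails at once if cap and valve block are forced together with more than 110 N, all contacts added up (contact force between cap and manifold above 110 N).
It fails at once if the arm or hand leans on the valve block with more than 20 N (contact force between the arm and manifold above 20 N).
It fails at once if the spare cap, wrench, offcut, paint can, tape roll or rubber gasket is moved more than 30 mm (distance of any of spare, wrench, offcut, paint, tape, gasket from where it was at the start of the episode above 0.03 m).
It also fails if it takes over 72 s, if anything falls off the work surface, if the arm or the gripper's body presses on something with over 40 N, if the wrist force passes 120 N, or if a joint passes its speed limit or range.

## Working session

There is one attempt and no reset: what is moved stays moved. The work goes in short steps, Python scripts to look and compute and a tool call to move; the robot and the scene stay as the last step left them, time stands still between calls to the robot, and variables do not carry over. Pictures are saved under pics/ and viewed, on a budget of 10 in all, crops included, one or two more only if the job needs it, and the job is handed in when it is done.

Besides the shell and the picture viewer there is one more tool, called after "Emit:" in YAML: its name, and indented under it one key for each argument. move_arm: Moves the arm, as the interface text tells. Its arguments: {"type":"object","properties":{"increments":{"type":"array"},"fingers":{"type":"number"}},"required":["increments"]}

```bash
ls; mkdir -p pics; cat > h.py <<'E'
from plant import *
import numpy as np, cv2
from scipy.spatial.transform import Rotation as R
def cam(n):
    f=grab_frame(n); return f
def camR(f):
    a=np.array(f["attitude"]); return a if a.shape==(3,3) else R.from_rotvec(a).as_matrix()
def world(f):
    K=np.array([[f["fx"],0,f["cx"]],[0,f["fy"],f["cy"]],[0,0,1]])
    v,u=np.mgrid[0:384,0:512].astype(float)
    p=cv2.undistortPoints(np.stack([u.ravel(),v.ravel()],1)[:,None],K,np.array([f["k1"],0,0,0,0.]))[:,0].reshape(384,512,2)
    z=f["z_map"]; P=np.stack([p[...,0]*z,-p[...,1]*z,-z],-1)
    W=P@camR(f).T+np.array(f["position"]); W[z==0]=np.nan
    return W
E
python3 - <<'E'
from h import *
import pickle
ims=[]
for n in("scene","side","wrist"):
    f=cam(n); pickle.dump(f,open(n+"0.pkl","wb")); print(n,f["position"],f["attitude"],f["k1"],f["fx"])
    cv2.imwrite(f"pics/{n}0.png",f["frame"][...,::-1]); ims.append(f["frame"][...,::-1])
cv2.imwrite("pics/a.png",cv2.resize(np.vstack([np.hstack(ims[:2]),np.hstack([ims[2],ims[2]*0])]),(800,600),interpolation=cv2.INTER_AREA))
print(state())
E
```

```text
pics
scene [913.98907943 602.72496206 861.62065151] [0.30469157 0.96464288 2.41632854] -0.004138211231680817 353.9173487615927
side [357.40518013 868.9770898  845.7138588 ] [ 0.10904291 -1.2613979  -2.69198311] -0.035923427359475665 362.2296072486131
wrist [ 272.26447177 -510.65295693  373.83762055] [-0.24071581  0.16817418 -1.19197506] 0.014810213455270638 287.9312916522031
{'clock': 0.15, 'joint_pos': array([-1.22001659e+00,  3.20121052e-01,  1.56538595e+00,  7.63477320e-06,
        1.25740293e+00, -1.99928386e-02]), 'dq': array([-0.00038966, -0.00162752, -0.00328683,  0.00085917,  0.00067035,
       -0.00064373]), 'joint_torque': array([ 9.18423793e-04, -4.15838957e+01, -2.34346247e+01,  1.12602384e-04,
        5.95378762e-03,  2.54180787e-05]), 'position': array([ 208.30441296, -535.80474754,  404.09402996]), 'tool_rot': array([-0.37885571,  2.02033653, -2.01766506]), 'force': array([ 0.64893122, -0.57948979, -0.14151827]), 'moment': array([-0.04729681, -0.04009137,  0.01456662]), 'width': 1.0024233727869574}
```

View pics/a.png

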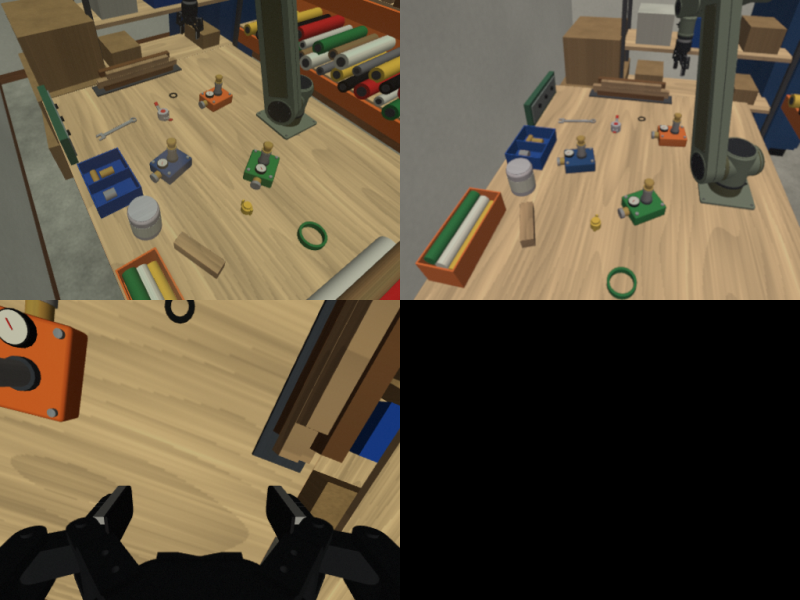

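The scene view (composite pixels) shows the aluminium cap with red tips at (163,113) and the blue valve block at (171,160). The green block (262,165) and the orange one (216,97) are decoys. The yellow spare is at (247,207), and the wrench, the paint can and a wall panel stand near the block. Next I measure and enlarge the cap and the block.

```bash
python3 - <<'E'
from h import *
import pickle
crops=[]
for n,c,m in(("scene",(209,145),(220,205)),("side",(275,157),(230,198))):
    f=pickle.load(open(n+"0.pkl","rb")); W=world(f)
    for (u,v) in (c,m):
        print(n,(u,v),W[v,u].round(1))
        crops.append(cv2.resize(f["frame"][v-38:v+38,u-50:u+50,::-1],(400,300),interpolation=cv2.INTER_CUBIC))
    # points above table near cap
    v,u=c; v,u=c[1],c[0]
    c0=W[v,u]
    for name,(uu,vv) in (("cap",c),("man",m)):
        c0=W[vv,uu]; d=np.hypot(W[...,0]-c0[0],W[...,1]-c0[1])
        for lo,hi in((10,38),(38,50),(60,90),(120,142),(142,160)):
            s=(d<90)&(W[...,2]>lo)&(W[...,2]<hi)
            if s.sum(): print(name,lo,hi,s.sum(),W[s].mean(0).round(1),W[s].min(0).round(1),W[s].max(0).round(1))
cv2.imwrite("pics/b.png",np.vstack([np.hstack(crops[:2]),np.hstack(crops[2:])]))
E
```

```text
scene (209, 145) [ 496.7 -297.3   41.8]
scene (220, 205) [609.2 -14.5  61.2]
cap 10 38 138 [ 494.1 -306.7   27.3] [ 462.3 -378.2   10.5] [ 515.3 -244.8   38. ]
cap 38 50 120 [ 489.8 -318.1   41.6] [ 463.5 -387.1   38. ] [ 514.2 -240.    47.4]
man 10 38 291 [626.2  15.1  25.4] [532.2 -58.2  10.1] [693.1  42.1  37.9]
man 38 50 441 [629.1  -3.7  46.4] [533.2 -87.3  38. ] [698.8  42.6  50. ]
man 60 90 265 [632.1 -15.   72.5] [579.  -44.8  60.1] [670.2   6.   89. ]
man 120 142 62 [603.2 -22.1 126.3] [584.4 -47.2 120. ] [616.2 -12.8 142. ]
man 142 160 104 [600.6 -27.2 149.3] [582.5 -45.6 142.8] [616.5 -12.8 153.4]
side (275, 157) [ 495.7 -315.1   43.2]
side (230, 198) [603.  -10.1  69.4]
cap 10 38 98 [ 488.7 -306.8   26.5] [ 464.8 -377.7   11.3] [ 515.2 -268.7   37.9]
cap 38 50 94 [ 490.2 -317.7   40.7] [ 466.2 -387.6   38.1] [ 513.2 -235.8   48.1]
man 10 38 275 [602.9  24.2  24.9] [532.3   0.7  10. ] [688.1  45.7  37.8]
man 38 50 397 [604.1  -2.4  46.8] [532.5 -90.2  38.1] [690.9  47.   50. ]
man 60 90 205 [624.1 -12.   72. ] [578.5 -44.6  60.3] [667.6  10.1  89.5]
man 120 142 55 [596.8 -19.9 127. ] [581.  -40.6 120.2] [616.6  -9.9 141.4]
man 142 160 72 [598.5 -23.9 148.5] [581.9 -42.1 143.3] [616.8  -7.  153.2]
```

View pics/b.png

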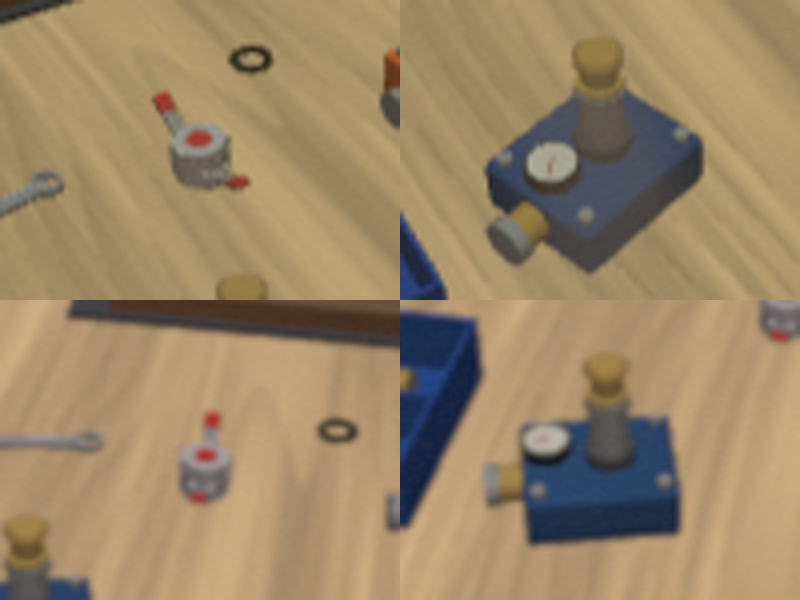

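Cap at about (490,-312) with its arms roughly along world y, red tips and a red top. The adapter is at about (600,-26), its rim reading close to z=150. The blue block is the only one of that colour with an adapter and gauge. Next I plan a wrist-camera look over the cap.

```bash
cat >> h.py <<'E'
def tool():
    s=state(); return np.array(s["position"]),R.from_rotvec(s["tool_rot"])
def Rdown(psi):  # jaw axis (tool z) at heading psi in world, y down
    z=np.array([np.cos(psi),np.sin(psi),0]); y=np.array([0,0,-1.]); return R.from_matrix(np.stack([np.cross(y,z),y,z],1))
def inc(p,Rt,p0=None,R0=None):
    if p0 is None: p0,R0=tool()
    d=R0.inv().apply(np.array(p)-p0); w=(R0.inv()*Rt).as_rotvec(degrees=True)
    return d.round(1),w.round(2)
E
python3 - <<'E'
from h import *
import pickle
p,Rt=tool(); print(Rt.as_matrix().round(3)); z=Rt.as_matrix()[:,2]; print("psi",np.degrees(np.arctan2(z[1],z[0])))
f=pickle.load(open("wrist0.pkl","rb"))
print("cam in tool",Rt.inv().apply(np.array(f["position"])-p).round(1),"look",Rt.inv().apply(-camR(f)[:,2]).round(3))
# choose: camera looks at cap; jaw heading 0 or 180
c=np.array([490,-312,40]); ct=Rt.inv().apply(np.array(f["position"])-p); lk=Rt.inv().apply(-camR(f)[:,2])
for psi in (-180,0,np.degrees(np.arctan2(z[1],z[0]))):
    Rd=Rdown(np.radians(psi)); h=340
    l=Rd.apply(lk); o=Rd.apply(ct); k=(h+o[2]-c[2])/-l[2]; tgt=c-l*k-o; tgt[2]=h
    print(psi,tgt.round(1),*inc(tgt,Rd))
E
```

```text
[[-0.932 -0.     0.362]
 [-0.362  0.001 -0.932]
 [-0.    -1.    -0.001]]
psi -68.75643007421468
cam in tool [-68.7  30.3  -0.2] look [ 0.273  0.962 -0.001]
-180 [ 489.4 -319.8  340. ] [-340.2   64.2  -99.4] [5.0000e-02 1.1124e+02 7.0000e-02]
0 [ 490.6 -304.2  340. ] [-347.1   64.3 -113.5] [ 7.000e-02 -6.876e+01 -5.000e-02]
-68.75643007421468 [ 497.5 -309.8  340. ] [-351.4   64.2 -105.8] [ 0.08 -0.   -0.  ]
```

Emit:
move_arm:
  increments:
    - [-40,5,-15,0,-9,0]
    - [-90,15,-30,0,-19,0]
    - [-140,25,-45,0,-29,0]
    - [-190,35,-60,0,-39,0]
    - [-240,45,-80,0,-49,0]
    - [-290,55,-95,0,-59,0]
    - [-340,64,-112,0,-68.8,0]
    - [-347,64,-113.5,0.07,-68.8,-0.05]
    - [-347,64,-113.5,0.07,-68.8,-0.05]
  fingers: 0

```text
clock: 1.27
position: [490.7, -304.3, 340.5]
tool_rot: [-1.211, 1.208, -1.209]
force: [-0.4, 0.1, 0.2]
width: 1.004
```

```bash
cat > look.py <<'E'
from h import *
import pickle,sys
n,cx,cy,lo,hi,rad,out=sys.argv[1],*map(float,sys.argv[2:7]),sys.argv[7]
f=cam(n); pickle.dump(f,open(out+".pkl","wb")); W=world(f); img=f["frame"]
s=state(); print(s["clock"],s["position"].round(1),s["force"].round(1),s["width"])
d=np.hypot(W[...,0]-cx,W[...,1]-cy)<rad
m=d&(W[...,2]>lo)&(W[...,2]<hi); P=W[m]
print("n",m.sum(),"med",np.median(P,0).round(1),"min",P.min(0).round(1),"max",P.max(0).round(1))
(x,y),r=cv2.minEnclosingCircle(P[:,:2].astype(np.float32)); print("enc circle",round(x,1),round(y,1),"dia",round(2*r,1))
r_,g,b=[img[...,i].astype(int) for i in range(3)]
red=d&(r_>110)&(r_>2*g)&(r_>2*b)
k,L,S,C=cv2.connectedComponentsWithStats(red.astype(np.uint8))
for i in range(1,k):
    if S[i,4]>8: Q=W[L==i]; print("red",C[i].round(1),S[i,4],np.nanmean(Q,0).round(1),np.nanmin(Q,0).round(1),np.nanmax(Q,0).round(1))
cv2.imwrite(f"pics/{out}.png",img[...,::-1])
E
python3 look.py wrist 490 -312 37 42.5 32 w1
```

```text
1.325 [ 490.2 -304.8  340.7] [-0.5 -0.2 -0.1] 0.9989515379097256
n 1876 med [ 488.1 -314.7   40.6] min [ 462.5 -339.2   37. ] max [ 513.9 -292.2   42.5]
enc circle 488.1 -316.0 dia 54.6
red [253.6 195. ] 440 [ 488.6 -315.5   41. ] [ 477.3 -327.1   39.2] [ 499.8 -304.2   43.3]
```

View pics/w1.png

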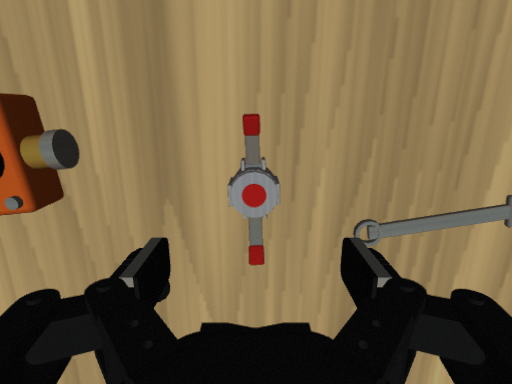

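The cap is upright at (254,195), its red tips at (251,124) and (257,255), arms raised. The wrench (365,230) and the orange block (30,150) are clear of the fingers. Next I compute the yaw and the grasp increments.

```bash
python3 - <<'E'
from h import *
import pickle
f=pickle.load(open("w1.pkl","rb")); W=world(f); g=f["frame"].astype(int)
red=(g[...,0]>110)&(g[...,0]>2*g[...,1])&(g[...,0]>2*g[...,2])
red&=np.hypot(W[...,0]-488,W[...,1]+315)<110
k,L,S,C=cv2.connectedComponentsWithStats(red.astype(np.uint8)); c=[]
for i in range(1,k):
    if S[i,4]>30: m=np.nanmedian(W[L==i],0); c.append(m); print(C[i],S[i,4],m.round(1))
c=np.array(c); c=c[c[:,1].argsort()]; d=c[-1]-c[0]; yaw=np.arctan2(d[1],d[0])-np.pi/2
print("yaw deg",np.degrees(yaw),"len",np.linalg.norm(d),"tipmid",(c[0]+c[-1])/2)
ctr=np.array([488.4,-315.6])
for h in (260,180): print(h,*inc([*ctr,h],Rdown(yaw)))
# table check
t=np.hypot(W[...,0]-530,W[...,1]+315)<15; print("table z",np.nanmedian(W[t][:,2]))
E
```

```text
[250.8615917  124.92387543] 289 [ 486.3 -248.9   40.3]
[253.59090909 195.03636364] 440 [ 489.  -315.5   41. ]
[255.74626866 255.11567164] 268 [ 491.1 -379.6   43.2]
yaw deg 2.0946581933518535 len 130.8169450670694 tipmid [ 488.68162316 -314.23078415   41.74726987]
260 [10.6 80.7 -1.8] [ 0.01 -2.1   0.1 ]
180 [ 10.5 160.7  -1.8] [ 0.01 -2.1   0.1 ]
table z 201.44244535809872
```

Emit:
move_arm:
  increments:
    - [5,40,-1,0,-2.1,0]
    - [10,80,-1.8,0,-2.1,0.1]
    - [10.5,110,-1.8,0,-2.1,0.1]
    - [10.5,135,-1.8,0,-2.1,0.1]
    - [10.5,155,-1.8,0,-2.1,0.1]
    - [10.5,160.7,-1.8,0,-2.1,0.1]
    - [10.5,160.7,-1.8,0,-2.1,0.1]
  fingers: 0

```text
clock: 2.2
position: [488.5, -315.9, 180.4]
tool_rot: [-1.225, 1.182, -1.183]
force: [-0.1, -0.5, -0.2]
width: 1.0
```

Emit:
move_arm:
  increments:
    - [0,0,0,0,0,0]
    - [0,0,0,0,0,0]
    - [0,0,0,0,0,0]
    - [0,0,0,0,0,0]
    - [0,0,0,0,0,0]
    - [0,0,0,0,0,0]
    - [0,0,0,0,0,0]
  fingers: 255

```text
clock: 3.08
position: [489.2, -315.3, 181.2]
tool_rot: [-1.226, 1.18, -1.183]
force: [-0.5, -0.0, 5.9]
width: 0.59
```

```bash
python3 look.py wrist 490 -315 37 46 40 w2; python3 - <<'E'
from h import *
print(inc([489,-315,330],Rdown(np.radians(2.1))))
E
```

```text
3.125 [ 489.2 -315.3  181.2] [-0.5 -0.1  5.5] 0.5880909400968849
n 9608 med [ 488.7 -312.7   40.6] min [ 450.3 -340.    37. ] max [ 527.5 -291.7   46. ]
enc circle 488.9 -308.7 dia 77.2
red [254.9 276.3] 2099 [ 488.8 -315.7   41. ] [ 477.1 -328.1   38.9] [ 500.7 -303.6   42.7]
(array([-2.000e-01, -1.488e+02,  1.000e-01]), array([-0.1 ,  0.05,  0.06]))
```

Emit:
move_arm:
  increments:
    - [0,-20,0,0,0,0]
    - [0,-60,0,0,0,0]
    - [0,-115,0,0,0,0]
    - [0,-170,0,0,0,0]
    - [-30,-210,16,0,0,0]
    - [-75,-225,40,0,0,0]
    - [-125,-225,66,0,0,0]
    - [-175,-225,93,0,0,0]
    - [-215,-225,114,0,0,0]
    - [-225,-225,119,0,0,0]

```text
clock: 4.38
position: [599.9, -83.2, 403.7]
tool_rot: [-1.229, 1.181, -1.177]
force: [0.4, -1.2, -4.4]
width: 0.586
```

Emit:
move_arm:
  increments:
    - [0,0,0,0,0,0]
    - [0,0,0,0,0,0]

```text
clock: 4.62
position: [598.8, -87.0, 404.7]
tool_rot: [-1.227, 1.183, -1.182]
force: [-0.3, -0.6, -4.1]
width: 0.59
```

```bash
python3 look.py wrist 599 -26 145 153 30 w3
```

```text
4.675 [598.8 -87.1 404.9] [ 0.3  0.3 -3.9] 0.5884292574323993
n 137 med [613.2 -29.9 148.8] min [610.2 -42.2 145.8] max [616.2 -18.1 151.4]
enc circle 611.4 -30.2 dia 24.2
red [255.2 115.6] 1999 [595.7 -20.  263.5] [588.2 -30.  257. ] [603.5 -11.  268.7]
```

View pics/w3.png

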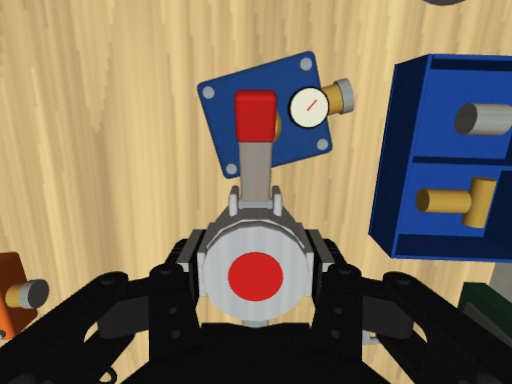

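The cap is held well (red top at (255,277), arms raised). The camera-side arm hides the adapter at about (262,120), so I shift sideways for a clear view.

Emit:
move_arm:
  increments:
    - [0,0,-25,0,0,0]
    - [5,0,-55,0,0,0]
    - [5,0,-60,0,0,0]
    - [5,0,-60,0,0,0]
    - [5,0,-60,0,0,0]

```text
clock: 5.3
position: [540.1, -93.4, 405.3]
tool_rot: [-1.225, 1.181, -1.182]
force: [-0.1, -0.0, -4.7]
width: 0.588
```

```bash
python3 look.py wrist 600 -26 147 153 30 w4; python3 - <<'E'
from h import *
import pickle
# cross-check fits of the rim from all cameras by rim-level points (circle fit on edge), cap top
for n in("w4","scene0","side0"):
    f=pickle.load(open(n+".pkl","rb")); W=world(f)
    m=(np.hypot(W[...,0]-600,W[...,1]+26)<24)&(W[...,2]>146.5)&(W[...,2]<153.5)
    P=W[m]; (x,y),r=cv2.minEnclosingCircle(P[:,:2].astype(np.float32)); print(n,m.sum(),P.mean(0).round(1),(round(x,1),round(y,1)),round(2*r,1))
f=pickle.load(open("w4.pkl","rb")); W=world(f); p,Rt=tool()
m=(np.hypot(W[...,0]-p[0],W[...,1]-p[1])<45)&(W[...,2]>255)&(W[...,2]<275); print("captop",W[m].mean(0),np.percentile(W[m][:,2],[5,50,95]))
g=f["frame"].astype(int); red=(g[...,0]>110)&(g[...,0]>2*g[...,1])&(g[...,0]>2*g[...,2])
k,L,S,C=cv2.connectedComponentsWithStats(red.astype(np.uint8))
for i in range(1,k):
    if S[i,4]>50:
        Q=W[L==i]; print(C[i].round(),S[i,4],np.nanmedian(Q,0).round(1),"tool",Rt.inv().apply(np.nanmedian(Q,0)-p).round(1))
        A=np.c_[Q[:,:2]-Q[:,:2].mean(0),np.ones(len(Q))]; print("plane slope",np.linalg.lstsq(A,Q[:,2],rcond=None)[0][:2].round(3))
E
```

```text
5.35 [540.2 -93.3 405.2] [-0.1 -0.1 -5. ] 0.5883784789471366
n 1659 med [597.9 -29.4 150.4] min [581.1 -47.3 147. ] max [616.2 -11.4 152.8]
enc circle 598.3 -29.5 dia 36.2
w4 1694 [597.8 -29.5 150.1] (598.3, -29.5) 36.2
scene0 88 [600.4 -28.8 150.2] (599.8, -29.7) 35.8
side0 55 [599.  -25.4 149.6] (600.6, -23.7) 37.0
captop [539.60540517 -90.14931918 264.60436873] [258.26629565 264.6659786  271.62817963]
[255. 115.] 2007 [537.2 -26.1 264.3] tool [-67.3 140.9  -0.7]
 ** On entry to DLASCL parameter number  4 had an illegal value
 ** On entry to DLASCL parameter number  4 had an illegal valueTraceback (most recent call last):
  File "<stdin>", line 15, in <module>
    x, resids, rank, s = _umath_linalg.lstsq(a, b, rcond,
                         ~~~~~~~~~~~~~~~~~~~^^^^^^^^^^^^^
                                             signature=signature)
                                             ^^^^^^^^^^^^^^^^^^^^
    raise LinAlgError("SVD did not converge in Linear Least Squares")
numpy.linalg.LinAlgError: SVD did not converge in Linear Least Squares
```

View pics/w4.png

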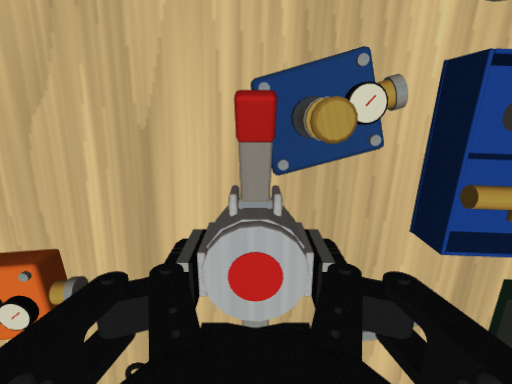

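The rim is clear at (331,119) and measures 36 mm across at z 150, which matches. To cancel the wrist camera's bias I measure the cap's red disc in the same picture.

```bash
python3 - <<'E'
from h import *
import pickle
p,Rt=tool(); f=pickle.load(open("w4.pkl","rb")); W=world(f)
g=f["frame"].astype(int); red=(g[...,0]>110)&(g[...,0]>2*g[...,1])&(g[...,0]>2*g[...,2])
k,L,S,C=cv2.connectedComponentsWithStats(red.astype(np.uint8))
for i in range(1,k):
    if S[i,4]>50:
        Q=W[L==i]; Q=Q[np.isfinite(Q[:,0])]; md=np.median(Q,0); (x,y),r=cv2.minEnclosingCircle(Q[:,:2].astype(np.float32))
        print(C[i].round(),len(Q),S[i,4],md.round(1),"tool",Rt.inv().apply(md-p).round(1),"circ",round(x,1),round(y,1),round(2*r,1))
        Q=Q[abs(Q[:,2]-md[2])<6]
        A=np.c_[Q[:,:2]-Q[:,:2].mean(0),np.ones(len(Q))]; print("plane slope",np.linalg.lstsq(A,Q[:,2],rcond=None)[0][:2].round(3))
# disc centre predicted from tool pose: on tool axis, top at z=p-181+40
Rc=camR(f)
def pix(q):
    c=Rc.T@(np.array(q)-f["position"]); a=np.array([c[0],-c[1]])/-c[2]; a=a*(1+f["k1"]*(a@a)); return a*[f["fx"],f["fy"]]+[f["cx"],f["cy"]]
print("pred disc px",pix([p[0],p[1],p[2]-141]), "depth at disc", [f["z_map"][int(C[i][1]),int(C[i][0])] for i in range(1,k) if S[i,4]>50], -(Rc.T@(np.array([p[0],p[1],p[2]-141])-f["position"]))[2])
print(p, "rim px pred for 598.2,-29.5", pix([598.2,-29.5,150]), "for 600,-27",pix([600,-27,150]))
E
```

```text
[255. 115.] 1999 2007 [537.2 -26.1 264.3] tool [-67.3 140.9  -0.7] circ 537.0 -26.8 22.3
plane slope [-0.     0.394]
[255. 276.] 2101 2108 [539.7 -93.6 265.1] tool [  0.3 140.1  -0.6] circ 539.8 -94.2 25.3
plane slope [0.    0.009]
[ 23. 286.] 1487 1491 [ 251.1 -252.1   50.2] tool [ 147.9  354.6 -295.2] circ 348.6 -180.1 324.1
plane slope [-0.033 -0.023]
[  8. 332.] 190 191 [ 216.6 -323.8   50.5] tool [ 218.3  354.3 -332.4] circ 341.5 -208.9 371.3
plane slope [0.024 0.03 ]
pred disc px [256.04820067 274.69892716] depth at disc [np.float32(107.313774), np.float32(124.98533), np.float32(370.1483), np.float32(390.2519)] 125.62512357981228
[540.18383309 -93.33777146 405.15230151] rim px pred for 598.2,-29.5 [334.92107769 119.9790888 ] for 600,-27 [337.67641908 116.65424278]
```

```bash
python3 - <<'E'
from h import *
print(inc([598.6,-29,345],Rdown(np.radians(2.1))))
E
```

```text
(array([-62.1,  60.2,  60.7]), array([-0.07,  0.03, -0.01]))
```

Emit:
move_arm:
  increments:
    - [-20,0,20,0,0,0]
    - [-45,10,44,0,0,0]
    - [-60,30,59,0,0,0]
    - [-62.1,50,60.7,0,0,0]
    - [-62.1,60,60.7,0,0,0]
    - [-62.1,60,60.7,0,0,0]
    - [-62.1,60,60.7,0,0,0]

```text
clock: 6.22
position: [598.1, -29.1, 345.9]
tool_rot: [-1.225, 1.181, -1.183]
force: [0.2, -0.5, -4.6]
width: 0.588
```

```bash
python3 - <<'E'
from h import *
s=state(); print(s["position"],s["force"],s["moment"]); f=cam("side"); g=cam("scene")
def crop(f,q):
    c=camR(f).T@(np.array(q)-f["position"]); u=int(c[0]/-c[2]*f["fx"]+f["cx"]); v=int(-c[1]/-c[2]*f["fy"]+f["cy"]); return cv2.resize(f["frame"][v-38:v+38,u-38:u+38,::-1],(400,400),interpolation=cv2.INTER_CUBIC)
cv2.imwrite("pics/h.png",np.hstack([crop(g,[598,-29,165]),crop(f,[598,-29,165])]))
E
```

```text
[598.06008191 -29.13815592 345.87855001] [ 0.16115755 -0.48026014 -4.6341945 ] [ 0.00832331 -0.0117321   0.01273334]
```

View pics/h.png

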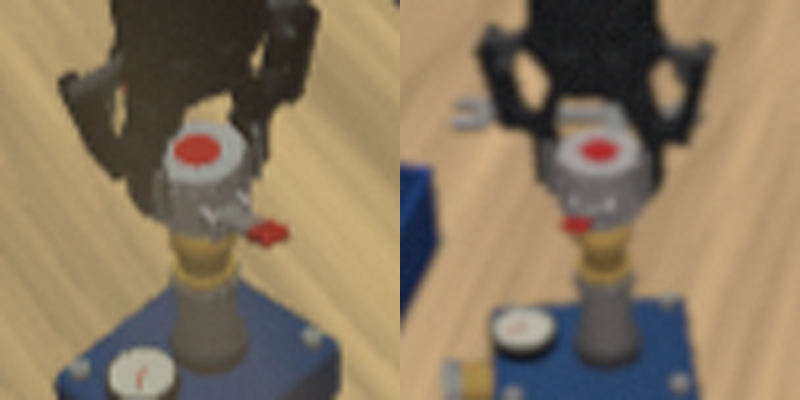

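The cap hangs square and centred over the adapter in both views (cap at (205,190) and (600,185), adapter directly under it). I lower in steps and watch the force.

Emit:
move_arm:
  increments:
    - [0,5,0,0,0,0]
    - [0,10,0,0,0,0]
    - [0,13,0,0,0,0]
    - [0,16,0,0,0,0]
    - [0,18,0,0,0,0]
    - [0,20,0,0,0,0]
    - [0,20,0,0,0,0]

```text
clock: 7.2
position: [597.9, -28.8, 325.0]
tool_rot: [-1.226, 1.182, -1.181]
force: [-0.1, -0.1, -4.3]
width: 0.59
```

Emit:
move_arm:
  increments:
    - [0,3,0,0,0,0]
    - [0,6,0,0,0,0]
    - [0,9,0,0,0,0]
    - [0,11,0,0,0,0]
    - [0,13,0,0,0,0]
    - [0,13,0,0,0,0]

```text
clock: 7.95
position: [597.9, -28.8, 312.0]
tool_rot: [-1.226, 1.182, -1.181]
force: [-1.0, 0.5, -4.3]
width: 0.585
```

Emit:
move_arm:
  increments:
    - [0,1,0,0,0,0]
    - [0,2,0,0,0,0]
    - [0,3,0,0,0,0]
    - [0,3.5,0,0,0,0]
    - [0,3.5,0,0,0,0]
    - [0,3.5,0,0,0,0]

```text
clock: 8.7
position: [597.9, -28.8, 308.8]
tool_rot: [-1.226, 1.181, -1.182]
force: [-0.3, 0.4, -4.1]
width: 0.584
```

Emit:
move_arm:
  increments:
    - [0,0.5,0,0,0,0]
    - [0,1,0,0,0,0]
    - [0,1.5,0,0,0,0]
    - [0,1.5,0,0,0,0]

```text
clock: 9.2
position: [597.8, -28.8, 308.3]
tool_rot: [-1.226, 1.181, -1.182]
force: [-4.4, 0.4, 5.6]
width: 0.589
```

Emit:
move_arm:
  increments:
    - [0,0.5,0,0,0,0]
    - [0,1,0,0,0,0]
    - [0,1,0,0,0,0]

```text
clock: 9.57
position: [597.8, -28.8, 307.9]
tool_rot: [-1.225, 1.18, -1.182]
force: [-5.0, 0.2, 7.7]
width: 0.586
```

Emit:
move_arm:
  increments:
    - [0,0.5,-0.5,0,0,0]
    - [0,1,-1,0,0,0]
    - [0,1.5,-1,0,0,0]
    - [0,1.5,-1,0,0,0]

```text
clock: 10.07
position: [597.3, -28.8, 307.3]
tool_rot: [-1.223, 1.178, -1.184]
force: [-3.7, 0.3, 11.5]
width: 0.589
```

Emit:
move_arm:
  increments:
    - [0,0.5,-0.4,0,0,0]
    - [0,1,-0.7,0,0,0]
    - [0,1.4,-0.7,0,0,0]
    - [0,1.4,-0.7,0,0,0]

```text
clock: 10.58
position: [597.0, -28.8, 306.8]
tool_rot: [-1.222, 1.177, -1.185]
force: [-3.4, 0.2, 15.1]
width: 0.591
```

Emit:
move_arm:
  increments:
    - [0,0.3,0,0,0,0]
    - [0,0.6,0,0,0,0]
    - [0,0.6,0,0,0,0]
    - [0,0.6,0,0,0,0]
    - [0,0.6,0,0,0,0]
    - [0,0.6,0,0,0,0]
    - [0,0.6,0,0,0,0]
    - [0,0.6,0,0,0,0]
    - [0,0.6,0,0,0,0]
    - [0,0.6,0,0,0,0]

```text
clock: 11.82
position: [597.0, -28.8, 306.5]
tool_rot: [-1.222, 1.177, -1.185]
force: [-3.5, 0.5, 16.5]
width: 0.589
```

```bash
python3 look.py wrist 598 -29 160 172 40 w5; python3 - <<'E'
from h import *
import pickle
p,Rt=tool(); print(state()["force"],np.degrees(np.arccos(-Rt.as_matrix()[2,1])))
f=pickle.load(open("w5.pkl","rb")); W=world(f); g=f["frame"].astype(int); red=(g[...,0]>110)&(g[...,0]>2*g[...,1])&(g[...,0]>2*g[...,2])
k,L,S,C=cv2.connectedComponentsWithStats(red.astype(np.uint8))
for i in range(1,k):
    if S[i,4]>50: md=np.nanmedian(W[L==i],0); print(C[i].round(),md.round(1),"tool",Rt.inv().apply(md-p).round(1))
E
```

```text
11.875 [597.  -28.8 306.5] [-3.9  0.7 16.4] 0.5883794367059899
n 10038 med [597.2 -25.3 166. ] min [558.4 -52.8 160. ] max [636.2  -4.9 172. ]
enc circle 597.3 -21.9 dia 77.8
red [254.9 276.3] 2097 [597.3 -28.9 166.3] [585.6 -41.5 164.6] [609.1 -17.2 168.4]
[-3.90239989  0.7226564  16.38691187] 0.3913783382224462
[255. 115.] [594.8  38.7 165.6] tool [-67.5 140.9  -0.6]
[255. 276.] [597.3 -28.9 166.3] tool [ 1.000e-01  1.401e+02 -6.000e-01]
```

About 20 N on the seal held for over a second; the top is at z≈166, so the mouth is about 24.5 mm below the rim. Now ease off, open and rise.

Emit:
move_arm:
  increments:
    - [0,-1.5,0,0,0,0]
    - [0,-3,0,0,0,0]
    - [0,-4,0,0,0,0]
    - [0,-4,0,0,0,0]

```text
clock: 12.38
position: [597.2, -28.8, 308.2]
tool_rot: [-1.222, 1.178, -1.184]
force: [0.7, 0.6, 7.1]
width: 0.586
```

Emit:
move_arm:
  increments:
    - [0,0,0,0,0,0]
    - [0,0,0,0,0,0]
    - [0,0,0,0,0,0]
    - [0,0,0,0,0,0]
    - [0,0,0,0,0,0]
    - [0,0,0,0,0,0]
  fingers: 0

```text
clock: 13.12
position: [596.2, -28.9, 306.7]
tool_rot: [-1.226, 1.181, -1.182]
force: [-0.3, 0.5, 0.3]
width: 0.998
```

Emit:
move_arm:
  increments:
    - [0,-8,0,0,0,0]
    - [0,-20,0,0,0,0]
    - [0,-35,0,0,0,0]
    - [0,-48,0,0,0,0]
    - [0,-55,0,0,0,0]
    - [0,-55,0,0,0,0]

```text
clock: 13.88
position: [596.3, -28.9, 362.4]
tool_rot: [-1.225, 1.18, -1.182]
force: [0.5, 0.8, 0.1]
width: 0.999
```

```bash
python3 look.py wrist 597 -29 163 172 30 w6; python3 - <<'E'
from h import *
import pickle
p,Rt=tool(); print(inc([597.1,-29,363],Rdown(np.radians(-87.9))))
f=pickle.load(open("w6.pkl","rb")); W=world(f); g=f["frame"].astype(int); red=(g[...,0]>110)&(g[...,0]>2*g[...,1])&(g[...,0]>2*g[...,2])
k,L,S,C=cv2.connectedComponentsWithStats(red.astype(np.uint8))
for i in range(1,k):
    if S[i,4]>50: md=np.nanmedian(W[L==i],0); print(C[i].round(),md.round(1),"tool",Rt.inv().apply(md-p).round(1))
E
```

```text
13.925 [596.1 -28.9 361.7] [ 0.5  0.5 -1. ] 0.9980896041712811
n 4700 med [597.2 -27.3 168.1] min [571.7 -52.8 163. ] max [623.4  -5.2 170.5]
enc circle 597.4 -29.2 dia 54.9
red [257.3 227.5] 1092 [597.4 -29.  168.5] [586.1 -41.2 166.8] [609.  -17.2 170.5]
(array([ 0.2, -1.3,  1. ]), array([-1.000e-02,  9.004e+01, -4.000e-02]))
[257. 114.] [594.9  38.5 167.8] tool [-67.3 194.    1.2]
[257. 227.] [597.4 -28.9 168.5] tool [  0.2 193.2   1.2]
[257. 314.] [599.5 -90.6 169.5] tool [ 61.9 192.2   1. ]
```

View pics/w6.png

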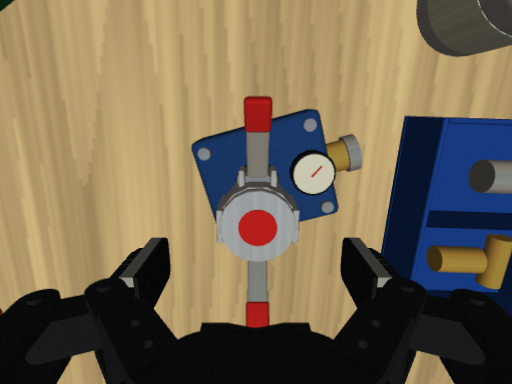

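The cap sits level on the adapter at (257,227), top at 168 (as it should be on its resting seal), both arms still raised at (257,114) and (257,314). I turn the jaws 90° to straddle both arms.

Emit:
move_arm:
  increments:
    - [0,0,1,0,10,0]
    - [0,0,1,0,20,0]
    - [0,0,1,0,30,0]
    - [0,0,1,0,40,0]
    - [0,0,1,0,50,0]
    - [0,0,1,0,60,0]
    - [0,0,1,0,70,0]
    - [0,0,1,0,80,0]
    - [0.2,0,1.2,0,90,0]
    - [0.2,0,1.2,0,90,0]
  fingers: 0

```text
clock: 15.18
position: [597.3, -29.0, 361.0]
tool_rot: [-0.044, 2.202, -2.201]
force: [0.1, -0.5, -0.1]
width: 0.999
```

```bash
cat > st.py <<'E'
from h import *
import sys
p,Rt=tool(); s=state(); print(s["clock"],s["force"].round(1),s["moment"].round(2),s["width"],"joints",s["joint_pos"].round(2),"to centre",inc([597.4,-29,p[2]],Rdown(np.radians(-87.9))))
f=cam("wrist"); cv2.imwrite(f"pics/{sys.argv[1]}.png",f["frame"][...,::-1])
W=world(f); g=f["frame"].astype(int); red=(g[...,0]>100)&(g[...,0]>2*g[...,1])&(g[...,0]>2*g[...,2])
k,L,S,C=cv2.connectedComponentsWithStats(red.astype(np.uint8))
for i in range(1,k):
    if S[i,4]>20: md=np.nanmedian(W[L==i],0); print(C[i].round(),S[i,4],md.round(1),"tool",Rt.inv().apply(md-p).round(1))
E
python3 st.py w7
```

```text
15.175 [ 0.1 -0.5 -0.1] [ 0.02  0.01 -0.04] 0.998543514434115 joints [-0.07  0.39  1.58  0.    1.18  1.46] to centre (array([-0.1, -0. , -0. ]), array([0.03, 0.16, 0.05]))
[256. 226.] 1122 [597.6 -29.1 168.6] tool [ -0.5 192.4   0.2]
[147. 224.] 761 [595.6  37.2 167.2] tool [ -1.1 193.8 -66.1]
[363. 228.] 789 [600.5 -93.  171.2] tool [ -0.9 189.7  64.2]
```

Emit:
move_arm:
  increments:
    - [0,8,0,0,0,0]
    - [0,18,0,0,0,0]
    - [0,25,0,0,0,0]
    - [0,30,0,0,0,0]
    - [0,34,0,0,0,0]
    - [0,37,0,0,0,0]
    - [0,40,0,0,0,0]

```text
clock: 16.1
position: [597.5, -29.0, 321.7]
tool_rot: [-0.04, 2.202, -2.202]
force: [0.4, -0.4, -0.3]
width: 1.0
```

Emit:
move_arm:
  increments:
    - [0,2,0,0,0,0]
    - [0,4,0,0,0,0]
    - [0,6,0,0,0,0]
    - [0,8,0,0,0,0]
    - [0,10,0,0,0,0]

```text
clock: 16.73
position: [597.8, -29.1, 313.7]
tool_rot: [-0.037, 2.201, -2.201]
force: [-1.6, 0.2, 9.7]
width: 1.004
```

```bash
python3 st.py w8
```

```text
16.725 [-1.6  0.2  9.7] [-0.07  0.27 -0.04] 1.0038864640703855 joints [-0.07  0.42  1.64  0.    1.07  1.47] to centre (array([ 0.4, -0. , -0.1]), array([-0.  ,  0.05, -0.22]))
[233. 132.] 27 [651.4 -11.2  75.8] tool [-53.3 238.1 -15.8]
[256. 268.] 1942 [597.8 -29.1 167.5] tool [6.000e-01 1.462e+02 1.000e-01]
[106. 262.] 998 [597.5  40.  164.7] tool [ -1.7 149.1 -69. ]
[405. 262.] 1007 [602.5 -98.  164.8] tool [ -1.5 148.9  69.1]
```

View pics/w8.png

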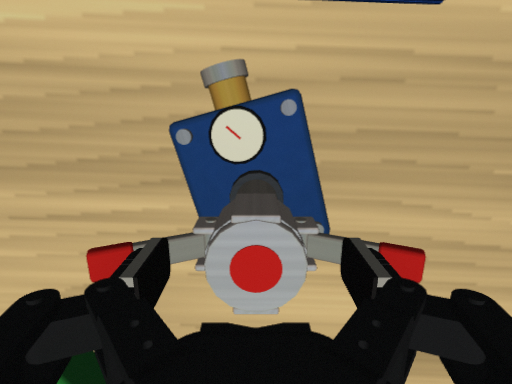

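Both fingers straddle the cap and bear on both arms symmetrically, with the tips at (107,262) and (404,262), equal in height. Contact force is about 10 N, so I continue down.

Emit:
move_arm:
  increments:
    - [0,2,0,0,0,0]
    - [0,4,0,0,0,0]
    - [0,6,0,0,0,0]
    - [0,8,0,0,0,0]
    - [0,10,0,0,0,0]

```text
clock: 17.4
position: [598.2, -29.0, 304.1]
tool_rot: [-0.035, 2.2, -2.2]
force: [-1.1, -0.9, 10.1]
width: 1.001
```

```bash
python3 st.py w9
```

```text
17.4 [-1.1 -0.9 10.1] [-0.06  0.1   0.01] 1.000881016162075 joints [-0.07  0.43  1.66  0.    1.05  1.47] to centre (array([ 0.8, -0. , -0.1]), array([-0.01,  0.04, -0.32]))
[232. 134.] 30 [651.2 -11.3  75.9] tool [-52.4 228.5 -15.8]
[406. 257.] 1048 [ 601.6 -102.   147.9] tool [  0.2 156.2  73. ]
[105. 257.] 1031 [596.4  43.9 148. ] tool [ -0.  156.2 -72.9]
[256. 282.] 2217 [597.7 -29.2 167.5] tool [1.200e+00 1.366e+02 1.000e-01]
```

Emit:
move_arm:
  increments:
    - [0,2,0,0,0,0]
    - [-0.5,4,0,0,0,0]
    - [-0.8,6,0,0,0,0]
    - [-0.8,8,0,0,0,0]
    - [-0.8,10,0,0,0,0]
    - [-0.8,12,0,0,0,0]

```text
clock: 18.2
position: [598.7, -29.1, 292.2]
tool_rot: [-0.036, 2.2, -2.2]
force: [-2.2, -0.6, 12.4]
width: 0.997
```

```bash
python3 st.py w10
```

```text
18.2 [-2.2 -0.6 12.4] [0.02 0.37 0.02] 0.9970142965462978 joints [-0.07  0.45  1.67  0.    1.02  1.47] to centre (array([ 1.3, -0. , -0.1]), array([-0.01,  0.04, -0.25]))
[231. 136.] 34 [651.3 -11.3  75.8] tool [-52.3 216.7 -15.8]
[385. 242.] 534 [602.4 -99.  120.6] tool [ -0.3 171.7  70. ]
[125. 243.] 536 [597.4  41.1 121. ] tool [ -0.6 171.2 -70.2]
[256. 300.] 2651 [597.8 -29.2 167.1] tool [1.500e+00 1.251e+02 1.000e-01]
```

Emit:
move_arm:
  increments:
    - [0.8,2,0,0,0,0]
    - [1.4,4,0,0,0,0]
    - [1.4,6,0,0,0,0]
    - [1.4,8,0,0,0,0]
    - [1.4,10,0,0,0,0]
    - [1.4,11,0,0,0,0]

```text
clock: 19.0
position: [598.0, -29.1, 281.2]
tool_rot: [-0.034, 2.199, -2.199]
force: [0.4, 0.2, 9.3]
width: 1.0
```

```bash
python3 st.py w11
```

```text
19.0 [0.4 0.2 9.3] [-0.03 -0.09  0.01] 1.0001817306126748 joints [-0.07  0.45  1.69  0.    0.99  1.47] to centre (array([ 0.6, -0. , -0.1]), array([-0.01,  0.04, -0.39]))
[229. 138.] 39 [651.  -11.3  76.2] tool [-52.2 205.3 -15.9]
[149. 234.] 170 [601.2  30.  104.6] tool [ -4.2 176.6 -59. ]
[360. 233.] 161 [605.4 -87.4 104.6] tool [ -4.  176.6  58.5]
[256. 310.] 1948 [601.7 -29.  167.6] tool [ -2.9 113.6   0. ]
```

Emit:
move_arm:
  increments:
    - [0.5,2,0,0,0,0]
    - [0.5,4,0,0,0,0]
    - [0.5,6,0,0,0,0]
    - [0.5,6,0,0,0,0]

```text
clock: 19.55
position: [597.4, -29.1, 274.6]
tool_rot: [-0.035, 2.2, -2.2]
force: [1.0, 0.3, 7.2]
width: 0.997
```

Emit:
move_arm:
  increments:
    - [0,0,0,0,0,0]
    - [0,0,0,0,0,0]
    - [0,0,0,0,0,0]
    - [0,0,0,0,0,0]
  fingers: 40

```text
clock: 20.05
position: [597.4, -29.4, 274.7]
tool_rot: [-0.035, 2.198, -2.201]
force: [0.4, -1.6, 7.6]
width: 0.845
```

```bash
python3 st.py w12
```

```text
20.05 [ 0.4 -1.6  7.6] [-0.46 -0.1  -0.02] 0.8452980495137972 joints [-0.07  0.46  1.69 -0.    0.98  1.47] to centre (array([-0.1, -0. , -0.4]), array([-0.07,  0.06, -0.33]))
[227. 137.] 42 [651.2 -11.2  75.8] tool [-53.3 199.2 -16.4]
[185. 229.] 38 [602.9   8.8 100.3] tool [ -6.  174.4 -38.2]
[324. 230.] 30 [605.8 -66.7 100.7] tool [ -6.  174.1  37.3]
[255. 314.] 1352 [604.1 -29.3 167.2] tool [ -6.1 107.6  -0. ]
```

View pics/w12.png

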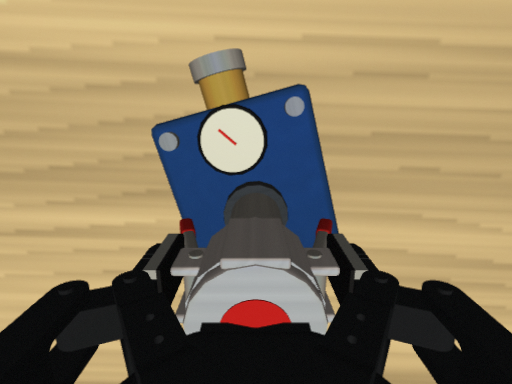

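Both arms are held between the fingers symmetrically (tips at (185,229) and (324,230)). I close further in steps.

Emit:
move_arm:
  increments:
    - [0,0,0,0,0,0]
    - [0,0,0,0,0,0]
    - [0,0,0,0,0,0]
    - [0,0,0,0,0,0]
  fingers: 70

```text
clock: 20.6
position: [597.4, -29.7, 275.0]
tool_rot: [-0.035, 2.197, -2.201]
force: [-0.0, -2.5, 9.5]
width: 0.728
```

Emit:
move_arm:
  increments:
    - [0,0,0,0,0,0]
    - [0,0,0,0,0,0]
    - [0,0,0,0,0,0]
    - [0,0,0,0,0,0]
  fingers: 88

```text
clock: 21.1
position: [597.3, -29.6, 275.3]
tool_rot: [-0.035, 2.198, -2.201]
force: [-0.2, -2.0, 11.0]
width: 0.659
```

```bash
python3 st.py w13
```

```text
21.1 [-0.2 -2.  11. ] [-0.47  0.13 -0.07] 0.6592530684375736 joints [-0.07  0.46  1.69 -0.    0.98  1.47] to centre (array([-0.1, -0. , -0.6]), array([-0.09,  0.06, -0.35]))
[227. 137.] 43 [651.2 -11.2  75.7] tool [-53.4 200.  -16.6]
[209. 228.] 32 [603.5  -4.1  98.2] tool [ -6.  177.2 -25.5]
[300. 228.] 32 [605.4 -53.9  98.3] tool [ -6.1 177.1  24.3]
[255. 313.] 1539 [603.4 -29.4 166.4] tool [-5.50e+00  1.09e+02 -1.00e-01]
```

Emit:
move_arm:
  increments:
    - [0,0,0,0,0,0]
    - [0,0,0,0,0,0]
    - [0,0,0,0,0,0]
    - [0,0,0,0,0,0]
  fingers: 96

```text
clock: 21.65
position: [597.3, -29.6, 275.5]
tool_rot: [-0.034, 2.198, -2.201]
force: [-1.3, -1.8, 12.6]
width: 0.623
```

Emit:
move_arm:
  increments:
    - [0,0,0,0,0,0]
    - [0,0,0,0,0,0]
    - [0,0,0,0,0,0]
    - [0,0,0,0,0,0]
    - [0,0,0,0,0,0]
  fingers: 104

```text
clock: 22.28
position: [597.3, -29.6, 275.8]
tool_rot: [-0.034, 2.198, -2.201]
force: [-0.5, -1.9, 13.7]
width: 0.61
```

```bash
python3 st.py w14
```

```text
22.275 [-0.5 -1.9 13.7] [-0.43  0.28 -0.1 ] 0.6098394057888255 joints [-0.07  0.46  1.69 -0.    0.98  1.47] to centre (array([-0.2,  0. , -0.6]), array([-0.09,  0.05, -0.36]))
[227. 136.] 43 [651.7 -10.8  75.9] tool [-53.8 200.2 -17.1]
[213. 227.] 26 [603.6  -6.2  97.6] tool [ -6.1 178.2 -23.4]
[297. 227.] 32 [605.  -52.7  97.4] tool [ -5.8 178.5  23.1]
[255. 312.] 1652 [603.  -29.4 166. ] tool [-5.000e+00  1.098e+02 -1.000e-01]
```

Emit:
move_arm:
  increments:
    - [0,0,0,0,0,0]
    - [0,0,0,0,0,0]
    - [0,0,0,0,0,0]
    - [0,0,0,0,0,0]
  fingers: 118

```text
clock: 22.82
position: [597.3, -29.6, 275.8]
tool_rot: [-0.034, 2.198, -2.201]
force: [-1.3, -1.6, 13.6]
width: 0.613
```

Emit:
move_arm:
  increments:
    - [0,0,0,0,0,0]
    - [0,0,0,0,0,0]
    - [0,0,0,0,0,0]
    - [0,0,0,0,0,0]
    - [0,0,0,0,0,0]
    - [0,0,0,0,0,0]
  fingers: 0

```text
clock: 23.58
position: [596.4, -29.0, 272.6]
tool_rot: [-0.041, 2.203, -2.202]
force: [-0.3, 0.2, 0.3]
width: 0.999
```

Emit:
move_arm:
  increments:
    - [0,-5,0,0,0,0]
    - [0,-15,0,0,0,0]
    - [0,-30,0,0,0,0]
    - [0,-50,0,0,0,0]
    - [0,-70,0,0,0,0]
    - [0,-90,0,0,0,0]
    - [0,-105,0,0,0,0]
    - [0,-110,0,0,0,0]
    - [0,-110,0,0,0,0]

```text
clock: 24.7
position: [596.2, -29.1, 382.8]
tool_rot: [-0.041, 2.203, -2.202]
force: [0.0, 0.7, -0.3]
width: 0.998
```

```bash
python3 look.py wrist 597 -29 162 172 28 w15; python3 - <<'E'
from h import *
import pickle
f=cam("side"); g=cam("scene"); w=pickle.load(open("w15.pkl","rb"))
def crop(f,q,hw=32):
    c=camR(f).T@(np.array(q)-f["position"]); u=int(c[0]/-c[2]*f["fx"]+f["cx"]); v=int(-c[1]/-c[2]*f["fy"]+f["cy"]); return cv2.resize(f["frame"][max(v-hw,0):v+hw,u-hw:u+hw,::-1],(260,260),interpolation=cv2.INTER_CUBIC)
cv2.imwrite("pics/end.png",np.hstack([crop(g,[597,-29,120]),crop(f,[597,-29,120]),crop(w,[597,-29,160],80)]))
W=world(w); z=W[np.hypot(W[...,0]-597.4,W[...,1]+29)<9]; print("top",z.mean(0).round(1))
A=np.c_[z[:,:2]-z[:,:2].mean(0),np.ones(len(z))]; print(np.linalg.lstsq(A,z[:,2],rcond=None)[0].round(3))
# outermost y extents of the arms along y
m=(abs(W[...,0]-599)<10)&(abs(W[...,1]+29)<70)&(W[...,2]>80)&(W[...,2]<160); P=W[m]; print(m.sum(),P.min(0) if m.any() else 0,P.max(0) if m.any() else 0)
for n,f in(("side",f),("scene",g)):
    W=world(f); m=(np.hypot(W[...,0]-597,W[...,1]+29)<90)&(W[...,2]>78)&(W[...,2]<180); c=f["frame"].astype(int)
    r=m&(c[...,0]>100)&(c[...,0]>1.8*c[...,1])
    k,L,S,C=cv2.connectedComponentsWithStats(r.astype(np.uint8)); print(n,[(C[i].round(),np.nanmedian(W[L==i],0).round(1)) for i in range(1,k)])
E
```

```text
24.75 [596.1 -29.1 382.2] [-0.3 -0.6 -0.1] 0.9997050582487794
n 3764 med [599.  -29.3 166. ] min [571.9 -53.7 162. ] max [623.2  -5.7 168.3]
enc circle 597.5 -29.4 dia 54.8
red [256.1 211.5] 875 [597.6 -29.5 166.4] [585.8 -41.1 164.4] [609.  -17.7 168.3]
top [601.  -28.9 220.6]
[  8.89    0.378 220.602]
478 [589.01372801 -61.96397385  81.55725482] [608.9926046    2.81916115 159.82013134]
side [(array([231., 171.]), array([598.8, -28.4, 166.1])), (array([230., 195.]), array([598.6,  -1.4,  87.7]))]
scene [(array([219., 175.]), array([597.9, -30.2, 166.5]))]
```

View pics/end.png

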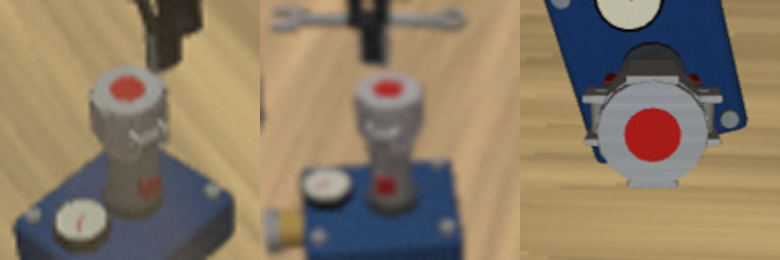

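The final views show the cap level and drawn down. Both red tips hang at the adapter's sides ((610,78) and (695,78) in the wrist crop). The +y tip's outer face is about 27 mm from the axis, as it should be when home. I hand the job in.

```bash
python3 -c "
from plant import *
print(job_done())"
```

```text
the job is handed in; nothing more can be done
None
```

The cap is locked on the blue valve block's adapter with both cam arms home. I handed the job in at about 25 s; the interface gave no verdict.

- **Seating:** I gripped the cap across its flats, set it on the adapter and pressed with about 20 N for a little over a second. By my measurements the mouth was then about 24.5 mm below the rim. I then released it with both arms still raised.
- **Arms:** I turned the open jaws 90° and pushed both arms down together, then squeezed them home. The two tips stayed level with each other in every check.

Last checks:
- **Draw-down:** The cap's top dropped from 168.5 to 166.4 mm in the wrist camera, which reads about 1 mm high. That puts the mouth roughly 24.6–25 mm below the rim.
- **Arms home:** The jaws stalled at about 53 mm over the arms, against 54 mm when home. The +y tip measured about 27 mm from the axis. I saw the −y tip home only in the wrist picture; I did not measure it separately.
- **Position:** The cap's centre is at (597.5, −29.4), within about 1 mm of the rim as the wrist camera measured it.
- **Release:** The gripper is open, well above the cap, and the wrist force is near zero.

Disagreements:
- **Rim position:** The side camera put the rim about 5 mm further along y than the wrist camera; I went by the wrist and scene cameras.
- **Squareness:** My final numeric squareness fit failed because it picked up finger pixels. That the cap is level rests on the pictures.
- **Sideways load:** A sideways load of up to 5 N appeared while pressing, and I eased it by shifting the tool about 1.7 mm.

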